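# Top up the washer dispenser

### The arm

A 6-joint arm with a two-finger parallel gripper is mounted at the origin on the work surface. World frame = base frame: x ahead of the robot, y to its left, z up, the work surface at z = 0. Lengths are in m, angles in rad, forces in N, time in s.
With the tool pointing down it reaches from about 0.25 to 0.725 m from the base axis. Payload 4 kg.
Tool frame: the origin (TCP) lies midway between the tips of the shut fingers; the grasp point (between the pads) lies bot.tcp_to_grasp behind it (bot.tcp_to_grasp is the distance from the TCP to the grasp point, in m); z points along the fingers, y is the line along which they close (so a half turn about z gives the same grasp; the last joint's range is limited). The gripper opens to 85 mm and grips with 20 to 120 N. Pads are 22 mm wide; open, the fingers measure 114 mm over their backs; the gripper's body (76 mm by 85 mm) begins 54 mm behind the grasp point. The pads swing forward as they close: fully open they stand 13 mm farther back than shut.
Start: joints at [1.344, 0.241, 0.005, 1.335, 0, 1.571], TCP at [0.112, 0.487, 0.231] pointing down, gripper open.
Joint ranges: [-2.72, 2.72], [-1.05, 1.87], [-1.09, 1.28], [-1.99, 2.15], [-1.42, 1.44], [-3.14, 3.14]. Speed limits (rad/s): [2.79, 2.79, 3.14, 3.14, 3.14, 3.14].

### API

Orientations are given as a unit quaternion [x, y, z, w].
In Python, from workcell import readout, camera, bot gives the robot as it stands. The module is installed in compiled form; this text tells all that it offers.
- The arm moves only by the tool jog_arm, never from a script. Its argument "motion" is a list of rows, each an object of numbers: "x", "y", "z": the shift along the tool's x, y, z in mm; "spin": the turn about the tool's z in degrees; "fingers": the closure, from -1 (fully open) to 1 (shut). A call has 1 to 8 rows; each row is the pose to reach, as a shift and turn from the pose commanded when the call began, along the tool's axes at that moment; what a row does not reach only later rows make up. A row lasts 1/8 s, in which the tool goes at most 62.5 mm and 10.7 degrees, less where a joint would pass 70% of its speed; a pose out of reach is approached as far as the arm can. A call with a gripper value outside its range is refused whole. The fingers move at their own pace and stop on an object; the grip force is fixed at half the most. Time passes only in rows, so rows that repeat a pose let the fingers close. It gives the time, the measured TCP pose, the force, the opening and the grip force at its end, in the units of the state.
- readout.get_obs(): the state, without advancing time (a new reading comes with each control period).
- camera(name): name is "scene" or "top"; returns a dict with "pixels" (480x640x3 uint8, red, green, blue), "K" (3x3 intrinsics, pixels), "rvec" (rotation vector, rad) and "tvec" (3), from world to camera coordinates, as OpenCV has them. Camera axes: x right, y down, z forward; pixel columns grow to the right and rows downward; lengths in m; the calibration is good to about 2 mm. A picture is of the moment at which its call begins. There is no depth.
- bot.job_done(): hands the job in; it is judged then, once.
The state is a dict: "clock": time; "joint_pos": joint angles; "joint_vel": joint speeds; "tau": joint torques, N m; "eef_pos": TCP position; "tool_rot": TCP orientation; "ft_force": force on the tool from outside, world axes, zero at the start; "ft_torque": the same for the moment, N m; "grip_width": finger opening in m; "grasp_force": force on a finger pad.
Only numpy, scipy, OpenCV 4.12 (cv2) and the standard library are available. Lean on these libraries where they do the work, as an engineer would, in place of code of your own. Each camera call takes 0.05 s, during which the arm holds its last target. There are 200 camera calls.

### The job

Top up the washer dispenser on the injector bench. Draw its slide fully back, then load the two loose large washers one after the other: press each one down on the stack against the spring and slide it fully home under the lip, so that all five lie flat and square in the stack. Leave the small washer, the nut and the injector where they lie.

Things in the scene. Friction and masses are not known exactly. Their poses are not given: they have to be found in the camera images.
- feeder: washer dispenser fixed to the bench, at any place and turned up to 0.5 rad. Origin on the bench under the stack's axis, z up, local -x = open front, roughly towards the robot, +x = back. Grey base 125 x 90 x 12 mm (x -48 to +78). The stack stands between four upright 8 mm rods on a spring follower; its sides (+-y) are open over the full height, with room for fingers; rods leave a washer 0.8 mm play
- stack_axis (a point): stack axis at the height of the lip's underside (feeder local 0, 0, 100 mm); axes as the feeder's. A washer pushed home against the back rods is centred within about 1 mm of it
- lip_edge (a point): middle of the lower front edge of the lip: a 6 mm thick bright steel plate over the back of the stack, x +14 to +40, y +-22 mm from the stack axis, underside 100 mm above the bench. A washer centred 16 mm in front of the axis clears the lip; pressed down so that its underside is at 90 mm it slides 16 mm back under the lip, 2 mm clear of lip and front rods; let go, the spring lifts it to the lip
- back_rods (a point): midway between the two tall back rods that carry the lip; rod centres 22 mm behind the stack axis and 15.4 mm to either side. They are the stop for a washer slid home
- front_rods (a point): midway between the tops of the two short front rods, 87.5 mm above the bench; rod centres 23.2 mm in front of the stack axis and 13.4 mm to either side. Between them and the lip's height is a window 12.5 mm high, open to the front
- follower (a joint): travel of the spring follower under the stack, in m, growing as it is pressed down, 0 near its start. Its spring presses the stack up against the lip (or the slide, while that is forward): about 5 N net with the slide back and three washers, 1 N more per washer added, and 0.2 N more per mm pressed. Top of the stack is then at 100 mm, the lip's underside
- slide (a joint): ejector slide, in m: 0 = drawn fully back (end stop), 0.046 = fully forward over the stack; starts 0.030 to 0.044. A steel blade 20 x 5 mm (94 to 99 mm above the bench) that runs under the lip and, while forward, fills the top place of the stack; drawing it back (feeder local +x) lets the stack rise to the lip. Needs about 2 to 7 N and stays where it is left
- slide_knob (a point): middle of the upright black knob on the slide's back end, where to grip it: 20 mm diameter, head 107 to 123 mm above the bench, this point at 115; nothing to either side (local y) within 25 mm. It moves with the slide and is 100 mm behind the stack axis (feeder local +x) when fully back
- washer_a: loose washer to be loaded, lying flat on the bench: plain dark steel washer, 44 mm across, 17 mm bore, 8 mm thick, about 80 g; origin at the centre of its underside, z up
- washer_b: the other loose washer to be loaded, same as washer_a: plain dark steel washer, 44 mm across, 17 mm bore, 8 mm thick, about 80 g; origin at the centre of its underside, z up
- small_washer: bystander: a smaller dark steel washer, 30 mm across, 4 mm thick, on the bench; origin at the centre of its underside
- nut: bystander: dark steel hexagon nut, 30 mm across flats, 16 mm high, on the bench; origin at the centre of its underside
- injector: bystander: unit injector lying on the bench beyond the dispenser, 223 mm long along its local y, 34 mm thick; origin under its middle
- stack_1: washer already in the dispenser, number 1 from the bottom of the three; same size as washer_a; origin at the centre of its underside
- stack_2: washer already in the dispenser, number 2 from the bottom of the three; same size as washer_a; origin at the centre of its underside
- stack_3: washer already in the dispenser, number 3 from the bottom of the three; same size as washer_a; origin at the centre of its underside
Not all that is in view belongs to the job. Leave any turquoise look-alike of the washer_b alone.

How it is judged:
On the way, in this order (a step that is already met when the one before it is completed fails the run):
1. the slide is drawn fully back (value of joint slide below 0.003 m), for 0.2 s.
2. a first washer is home under the lip and let go (value of joint slide below 0.003 m and (((horizontal distance between washer_a and stack_axis below 0.005 m and z of washer_a in the frame of feeder between 0.074 and 0.0935 m and angle between washer_a's own z axis and vertical below 0.1 rad) and not (contact force between the fingers and washer_a above 0.3 N)) or ((horizontal distance between washer_b and stack_axis below 0.005 m and z of washer_b in the frame of feeder between 0.074 and 0.0935 m and angle between washer_b's own z axis and vertical below 0.1 rad) and not (contact force between the fingers and washer_b above 0.3 N)))), for 0.2 s.
3. the second washer is home under the lip too, and let go (value of joint slide below 0.003 m and horizontal distance between each of washer_a, washer_b and stack_axis below 0.005 m and z of washer_a in the frame of feeder between 0.074 and 0.0935 m and angle between each of washer_a, washer_b's own z axis and vertical below 0.1 rad and z of washer_b in the frame of feeder between 0.074 and 0.0935 m and not (contact force between the fingers and washer_a above 0.3 N) and not (contact force between the fingers and washer_b above 0.3 N)), for 0.2 s.
At the end, for the whole second after the job is handed in: The slide is within 3 mm of fully back; both loose washers and the three that were there lie flat (within 0.1 rad) in the stack, under the lip, each centred within 5 mm of the stack axis, released and at rest (value of joint slide below 0.003 m and horizontal distance between each of washer_a, washer_b, stack_1, stack_2, stack_3 and stack_axis below 0.005 m and z of washer_a in the frame of feeder between 0.074 and 0.0935 m and angle between each of washer_a, washer_b, stack_1, stack_2, stack_3's own z axis and vertical below 0.1 rad and z of washer_b in the frame of feeder between 0.074 and 0.0935 m and z of stack_1 in the frame of feeder between 0.05 and 0.0935 m and z of stack_2 in the frame of feeder between 0.05 and 0.0935 m and z of stack_3 in the frame of feeder between 0.05 and 0.0935 m and linear speed of each of washer_a, washer_b below 0.02 m/s); the robot touches nothing.
It fails at once if the small washer is shifted by more than 30 mm (distance of small_washer from where it was at the start of the episode above 0.03 m).
It fails at once if the nut is shifted by more than 30 mm (distance of nut from where it was at the start of the episode above 0.03 m).
It fails at once if the injector is shifted by more than 30 mm (distance of injector from where it was at the start of the episode above 0.03 m).
It also fails if it takes over 64 s, if anything falls off the work surface, if the arm or the gripper's body presses on something with over 40 N, if the wrist force passes 120 N, or if a joint passes its speed limit or range.

## Working session

There is one attempt and no reset: what is moved stays moved. The work goes in short steps, Python scripts to look and compute and a tool call to move; the robot and the scene stay as the last step left them, time stands still between calls to the robot, and variables do not carry over. Pictures are saved under pics/ and viewed, at most 10 in all, crops included, and the job is handed in when it is done.

Besides the shell and the picture viewer there is one more tool, called after "Emit:" as name(argument=value, ...) on one line, values as JSON. jog_arm: Moves the arm, as the interface text tells. Its arguments: {"type":"object","properties":{"motion":{"type":"array"}},"required":["motion"]}

```bash
mkdir -p pics; cat > h.py <<'E'
import numpy as np, cv2
from workcell import readout, camera, bot
def ray(c,uv,z):
    R,_=cv2.Rodrigues(np.array(c["rvec"],float)); t=np.array(c["tvec"],float).ravel(); K=np.array(c["K"],float)
    p=cv2.undistortPoints(np.array([[uv]],float),K,None)[0,0]; d=R.T@np.array([p[0],p[1],1]); o=-R.T@t
    return o+d*(z-o[2])/d[2]
def proj(c,P):
    return cv2.projectPoints(np.array(P,float).reshape(-1,3),np.array(c["rvec"],float),np.array(c["tvec"],float),np.array(c["K"],float),None)[0].reshape(-1,2)
def save(c,n): cv2.imwrite("pics/"+n,cv2.cvtColor(c["pixels"],cv2.COLOR_RGB2BGR))
E
python3 - <<'E'
from h import *
import pickle
for n in("top","scene"):
    c=camera(n); save(c,n+"0.png"); pickle.dump(c,open(n+"0.pkl","wb"))
    R,_=cv2.Rodrigues(np.array(c["rvec"],float)); print(n,-R.T@np.array(c["tvec"]).ravel(),np.array(c["K"])[0,0])
s=readout.get_obs(); print({k:np.round(v,3) for k,v in s.items()},bot.tcp_to_grasp)
E
```

```text
top [ 0.48160567 -0.01856618  1.09081273] 577.5875751720067
scene [ 0.98303133 -0.15859889  0.74872195] 456.9442729536729
{'clock': np.float64(0.1), 'joint_pos': array([1.344, 0.241, 0.004, 1.335, 0.   , 1.571]), 'joint_vel': array([-0.001, -0.002,  0.003,  0.002, -0.   , -0.002]), 'tau': array([-0.0000e+00, -3.7314e+01,  2.5301e+01,  1.1000e-02,  0.0000e+00,
       -0.0000e+00]), 'eef_pos': array([0.112, 0.487, 0.231]), 'tool_rot': array([ 0.113,  0.994, -0.001, -0.   ]), 'ft_force': array([ 0.516, -0.053,  0.414]), 'ft_torque': array([0.011, 0.01 , 0.007]), 'grasp_force': np.float64(0.0), 'grip_width': np.float64(0.086)} 0.0187
```

View pics/top0.png

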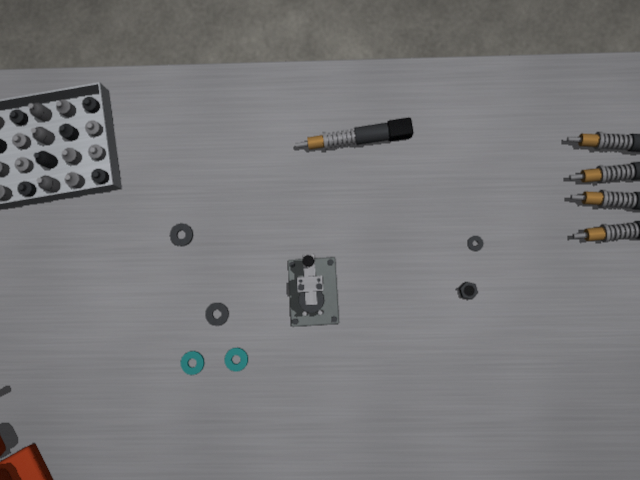

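View pics/scene0.png

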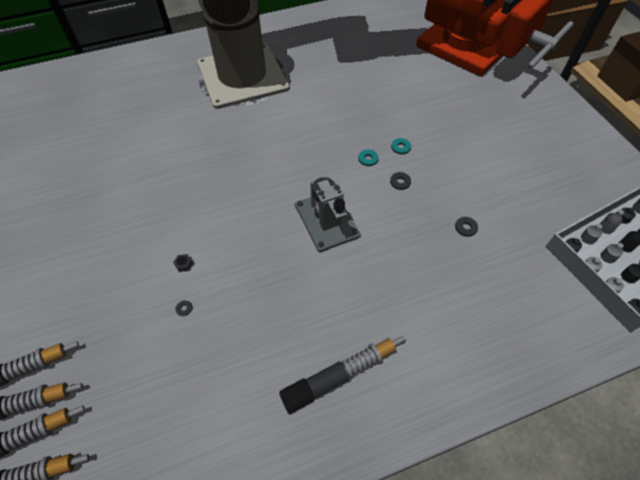

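Top view: the dark 44 mm rings are at (181,235) and (217,314). The turquoise look-alikes are at (192,363) and (236,359), and the small washer is at (475,243). The feeder is at about (313,291) with its knob at (308,261). The two dark, larger rings fit washer_a and washer_b. I'll measure them and confirm in a crop.

```bash
python3 - <<'E'
from h import *
import pickle
c=pickle.load(open("top0.pkl","rb")); im=c["pixels"]; g=cv2.cvtColor(im,cv2.COLOR_RGB2GRAY)
for (u,v) in((181,235),(217,314),(475,243)):
    x0,y0=u-20,v-20
    m=(g[y0:y0+40,x0:x0+40]<75).astype(np.uint8)
    cn=max(cv2.findContours(m,cv2.RETR_EXTERNAL,cv2.CHAIN_APPROX_NONE)[0],key=cv2.contourArea)
    e=cv2.fitEllipse(cn); uv=(e[0][0]+x0,e[0][1]+y0); print(uv,e[1],ray(c,uv,.006))
# base
x0,y0=275,245
p=im[y0:y0+95,x0:x0+80].astype(int); print(im[300,330],im[320,315],im[300,360],im[261,308])
d=p[...,1]-p[...,0]
m=((d>3)).astype(np.uint8); 
m=cv2.morphologyEx(m,cv2.MORPH_CLOSE,np.ones((7,7)))
cn=max(cv2.findContours(m,cv2.RETR_EXTERNAL,cv2.CHAIN_APPROX_NONE)[0],key=cv2.contourArea)
r=cv2.minAreaRect(cn); b=cv2.boxPoints(r)+[x0,y0]; print(r,b)
W=np.array([ray(c,q,.012)for q in b]); print(W)
cr=cv2.resize(np.hstack([im[245:340,270:360],im[220:315,140:230],im[270:365,165:255]]),None,fx=2.9,fy=2.9,interpolation=cv2.INTER_CUBIC)
big=cv2.resize(im[245:340,270:360],None,fx=6,fy=6,interpolation=cv2.INTER_CUBIC)
cv2.imwrite("pics/crop1.png",cv2.cvtColor(np.hstack([big[:,:520],cv2.resize(im[225:385,160:250],(280,570))]),cv2.COLOR_RGB2BGR))
E
```

```text
(181.2422924041748, 234.52977180480957) (21.31049919128418, 22.247512817382812) [0.60664695 0.28651676 0.006     ]
(216.8138599395752, 313.6338920593262) (21.578462600708008, 22.40495491027832) [0.45611612 0.217653   0.006     ]
(474.8630828857422, 243.04252815246582) (14.14107894897461, 14.344379425048828) [ 0.58050495 -0.26788058  0.006     ]
[101 106 107] [100 106 105] [128 129 131] [26 26 28]
((37.952491760253906, 46.390663146972656), (66.32479095458984, 47.07511901855469), 86.49646759033203) [[287.43236732 259.72863007]
 [334.41950226 256.85186768]
 [338.4726181  323.05269623]
 [291.48548126 325.92945862]]
[[ 0.55473166  0.08348492  0.012     ]
 [ 0.55864145 -0.00470915  0.012     ]
 [ 0.43584093 -0.01017413  0.012     ]
 [ 0.43171914  0.07696939  0.012     ]]
```

View pics/crop1.png

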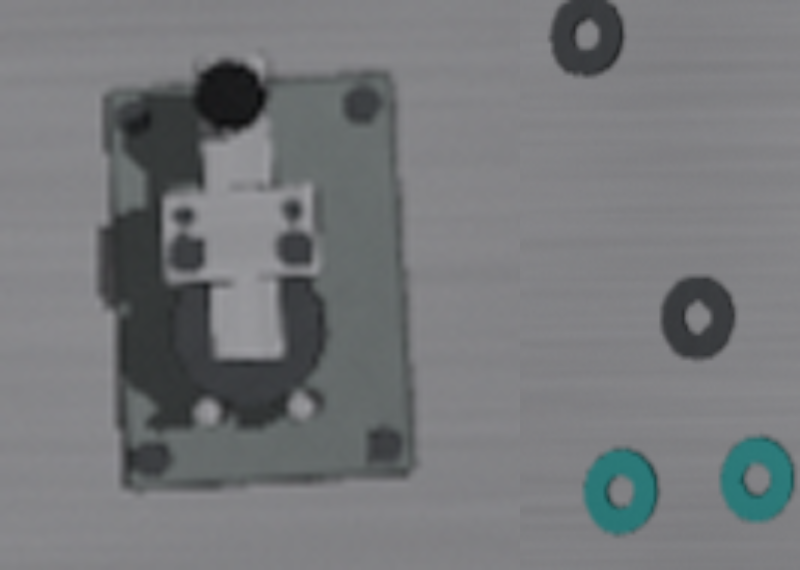

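The crop confirms the two dark rings as washer_a and washer_b, with the teal ones below left alone. It also shows the feeder: black knob at about (308.3,260.8), front rod tops at about (304.7,313.3) and (320.3,312.5), and the lip plate between them.

```bash
python3 - <<'E'
from h import *
import pickle
c=pickle.load(open("top0.pkl","rb")); s=pickle.load(open("scene0.pkl","rb"))
g=cv2.cvtColor(c["pixels"],cv2.COLOR_RGB2GRAY)
o=np.array([.4803,.0357]);y=.046
ax=np.array([np.cos(y),np.sin(y)]);ay=np.array([-ax[1],ax[0]])
def loc(P): d=P[:2]-o; return np.round([d@ax*1e3,d@ay*1e3],1)
F=lambda a:(270+a[0]/6-.4,245+a[1]/6-.4)
for n,a,z in(("knob",(230,95),.123),("frod",(208,410),.0875),("frod",(302,405),.0875),("lip fl",(167,282),.106),("lip fr",(320,276),.106),("lip bl",(162,192),.106),("lip br",(314,183),.106),("blade l",(213,358),.099),("blade r",(282,356),.099),("washer l",(174,330),.094),("washer r",(327,322),.094)):
    P=ray(c,F(a),z); print(n,np.round(P,4),loc(P))
im=c["pixels"]; 
m=(g[250:272,298:318]<40).astype(np.uint8); M=cv2.moments(m,True); uv=(298+M['m10']/M['m00'],250+M['m01']/M['m00']); print("knob mask",uv,M['m00'],loc(ray(c,uv,.120)))
# scene cam washers
gs=cv2.cvtColor(s["pixels"],cv2.COLOR_RGB2GRAY)
for (u,v) in((400,181),(467,227)):
    mm=(gs[v-18:v+18,u-18:u+18]<75).astype(np.uint8)
    cn=max(cv2.findContours(mm,0,1)[0],key=cv2.contourArea);e=cv2.fitEllipse(cn);print(ray(s,(e[0][0]+u-18,e[0][1]+v-18),.004))
sc=s["pixels"][165:260,285:370]; cv2.imwrite("pics/crop2.png",cv2.cvtColor(cv2.resize(sc,None,fx=6,fy=6,interpolation=cv2.INTER_CUBIC),cv2.COLOR_RGB2BGR))
E
```

```text
knob [0.5454 0.0385 0.123 ] [65.2 -0.2]
frod [0.4571 0.048  0.0875] [-22.6  13.3]
frod [0.4582 0.0209 0.0875] [-22.8 -13.8]
lip fl [0.4938 0.058  0.106 ] [14.5 21.6]
lip fr [0.4948 0.0145 0.106 ] [ 13.5 -21.8]
lip bl [0.5193 0.0592 0.106 ] [40.  21.6]
lip br [0.5211 0.0159 0.106 ] [ 39.9 -21.7]
blade l [0.4721 0.0456 0.099 ] [-7.7 10.3]
blade r [0.4724 0.0259 0.099 ] [-8.4 -9.4]
washer l [0.4802 0.057  0.094 ] [ 0.9 21.3]
washer r [0.4818 0.0131 0.094 ] [  0.5 -22.6]
knob mask (307.6373626373626, 260.61538461538464) 91.0 [65.1  0.4]
[0.4580087 0.2189722 0.004    ]
[0.6091882  0.28771483 0.004     ]
```

View pics/crop2.png

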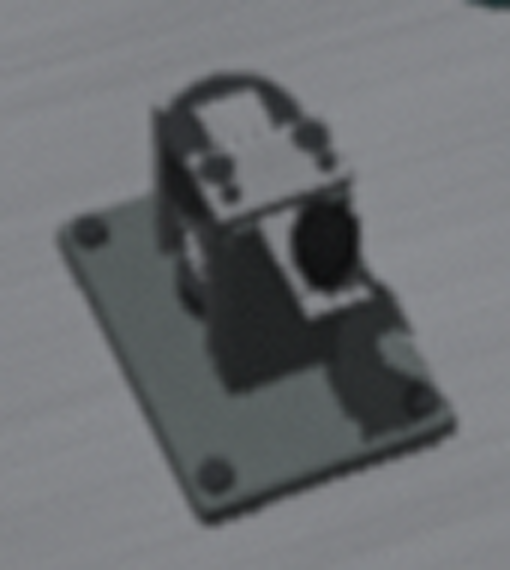

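The crop shows the knob on the slide's back end behind the lip, and the features agree to about 1 mm with a feeder at (0.480, 0.036) and yaw of about 0.046. I'll move to above the knob.

```bash
cat >> h.py <<'E'
from scipy.spatial.transform import Rotation as Ro
O=np.array([.4803,.0357]); Y=.046
def fw(x,y=0): return O+[x*np.cos(Y)-y*np.sin(Y), x*np.sin(Y)+y*np.cos(Y)]
def go(p,z):
    s=readout.get_obs(); R=Ro.from_quat(s["tool_rot"]).as_matrix(); d=R.T@(np.array([p[0],p[1],z])-s["eef_pos"])
    yaw=np.arctan2(R[1,1],R[0,1]); sp=-np.degrees(Y+np.pi/2-yaw)
    print("t",s["clock"],"tcp",np.round(s["eef_pos"],4),"shift mm",np.round(d*1e3,1),"spin",round(sp,1),"F",np.round(s["ft_force"],1),"w",s["grip_width"],"q",np.round(s["joint_pos"],2))
E
python3 -c "
from h import *
go(fw(.065),.231)"
```

```text
t 0.1 tcp [0.1123 0.4866 0.2305] shift mm [-5.226e+02 -3.391e+02  1.000e-01] spin -15.6 F [ 0.5 -0.1  0.4] w 0.08563059180402977 q [1.34 0.24 0.   1.34 0.   1.57]
```

Emit:
jog_arm(motion=[{"x":-60,"y":-38,"z":0,"spin":-2},{"x":-115,"y":-75,"z":0,"spin":-4},{"x":-165,"y":-107,"z":0,"spin":-6},{"x":-220,"y":-143,"z":0,"spin":-8},{"x":-270,"y":-175,"z":0,"spin":-10},{"x":-325,"y":-211,"z":0,"spin":-12},{"x":-375,"y":-243,"z":0,"spin":-14},{"x":-425,"y":-276,"z":0,"spin":-15.6}])

```text
validation failed for argument at $.mo...
```

```bash
python3 -c "
from h import *
go(fw(.065),.231)"
```

```text
t 0.1 tcp [0.1123 0.4866 0.2305] shift mm [-5.226e+02 -3.391e+02  1.000e-01] spin -15.6 F [ 0.5 -0.1  0.4] w 0.08563059180402977 q [1.34 0.24 0.   1.34 0.   1.57]
```

Emit:
jog_arm(motion=[{"x":-60,"y":-38,"z":0,"spin":-2,"fingers":-1},{"x":-115,"y":-75,"z":0,"spin":-4,"fingers":-1},{"x":-165,"y":-107,"z":0,"spin":-6,"fingers":-1},{"x":-220,"y":-143,"z":0,"spin":-8,"fingers":-1},{"x":-270,"y":-175,"z":0,"spin":-10,"fingers":-1},{"x":-325,"y":-211,"z":0,"spin":-12,"fingers":-1},{"x":-375,"y":-243,"z":0,"spin":-14,"fingers":-1},{"x":-425,"y":-276,"z":0,"spin":-15.6,"fingers":-1}])

```text
clock: 1.1
eef_pos: [0.4608, 0.1258, 0.231]
tool_rot: [-0.023, 1.0, 0.0, -0.0]
ft_force: [0.4, 1.1, 0.5]
grip_width: 0.0855
grasp_force: 0.0
```

```bash
python3 -c "
from h import *
go(fw(.065),.231)"
```

```text
t 1.1 tcp [0.4608 0.1258 0.231 ] shift mm [-80.3 -91.   -0. ] spin 0.0 F [0.4 1.1 0.5] w 0.08551315530079298 q [ 0.27  0.2  -0.05  1.32  0.    0.22]
```

Emit:
jog_arm(motion=[{"x":-40,"y":-46,"z":0,"spin":0,"fingers":-1},{"x":-80,"y":-91,"z":0,"spin":0,"fingers":-1},{"x":-80,"y":-91,"z":50,"spin":0,"fingers":-1},{"x":-80,"y":-91,"z":90,"spin":0,"fingers":-0.4},{"x":-80,"y":-91,"z":115,"spin":0,"fingers":-0.4},{"x":-80,"y":-91,"z":132,"spin":0,"fingers":-0.4},{"x":-80,"y":-91,"z":132,"spin":0,"fingers":-0.4}])

```text
clock: 1.98
eef_pos: [0.5421, 0.0402, 0.0973]
tool_rot: [-0.023, 1.0, -0.0, -0.002]
ft_force: [-0.6, -0.5, -0.7]
grip_width: 0.0597
grasp_force: 0.0
```

```bash
python3 - <<'E'
from h import *
go(fw(.065),.099)
c=camera("top"); s=camera("scene")
a=cv2.resize(c["pixels"][215:335,260:370],None,fx=3.6,fy=3.6); b=cv2.resize(s["pixels"][130:250,260:370],None,fx=3.6,fy=3.6)
cv2.imwrite("pics/k1.png",cv2.cvtColor(np.hstack([a,b]),cv2.COLOR_RGB2BGR))
E
```

```text
t 1.975 tcp [0.5421 0.0402 0.0973] shift mm [-3.1 -1.6 -1.7] spin -0.0 F [-0.6 -0.5 -0.7] w 0.0596790074000343 q [ 0.07  0.42 -0.1   1.05 -0.    0.03]
```

View pics/k1.png

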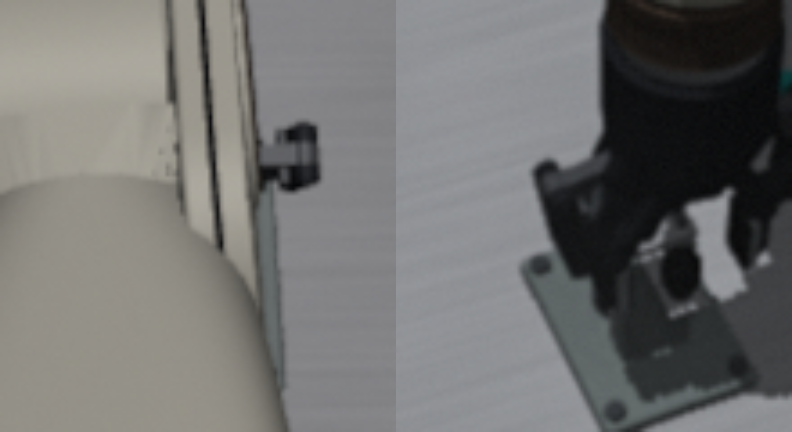

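The fingers straddle the knob, as seen in the right (scene) half. I'll correct by a few millimetres, close, and draw back about 35 mm.

Emit:
jog_arm(motion=[{"x":-3,"y":-1.6,"z":-2,"spin":0,"fingers":-0.4},{"x":-3,"y":-1.6,"z":-2,"spin":0,"fingers":1},{"x":-3,"y":-1.6,"z":-2,"spin":0,"fingers":1},{"x":-3,"y":-1.6,"z":-2,"spin":0,"fingers":1},{"x":-13,"y":-1.6,"z":-2,"spin":0,"fingers":1},{"x":-23,"y":-1.6,"z":-2,"spin":0,"fingers":1},{"x":-33,"y":-1.6,"z":-2,"spin":0,"fingers":1},{"x":-33,"y":-1.6,"z":-2,"spin":0,"fingers":1}])

```text
clock: 3.08
eef_pos: [0.5778, 0.0408, 0.102]
tool_rot: [-0.023, 1.0, 0.0, 0.001]
ft_force: [-1.3, 1.8, 4.5]
grip_width: 0.0173
grasp_force: 58.7
```

```bash
python3 -c "
from h import *
go(fw(.1),.099)"
```

```text
t 3.075 tcp [0.5778 0.0408 0.102 ] shift mm [-2.4 -0.6  3. ] spin -0.0 F [-1.3  1.8  4.5] w 0.01734934005916624 q [0.07 0.48 0.   1.09 0.   0.02]
```

Emit:
jog_arm(motion=[{"x":-2,"y":0,"z":0,"spin":0,"fingers":1},{"x":-4,"y":0,"z":0,"spin":0,"fingers":1},{"x":-6,"y":0,"z":0,"spin":0,"fingers":1},{"x":-6,"y":0,"z":0,"spin":0,"fingers":1}])

```text
clock: 3.58
eef_pos: [0.5815, 0.041, 0.1019]
tool_rot: [-0.023, 1.0, 0.0, -0.001]
ft_force: [-5.2, 2.2, 8.0]
grip_width: 0.0177
grasp_force: 59.0
```

```bash
python3 - <<'E'
from h import *
go(fw(.1),.099)
E
```

```text
t 3.575 tcp [0.5815 0.041  0.1019] shift mm [ 1.4 -0.6  2.9] spin -0.0 F [-5.2  2.2  8. ] w 0.017727410212121927 q [0.07 0.49 0.02 1.1  0.   0.02]
```

Emit:
jog_arm(motion=[{"x":-2,"y":0,"z":0,"spin":0,"fingers":1},{"x":-4,"y":0,"z":0,"spin":0,"fingers":1},{"x":-4,"y":0,"z":0,"spin":0,"fingers":1}])

```text
clock: 3.95
eef_pos: [0.5816, 0.0409, 0.1018]
tool_rot: [-0.023, 1.0, 0.0, -0.005]
ft_force: [-15.1, 1.2, 15.1]
grip_width: 0.0173
grasp_force: 59.8
```

The slide is on its end stop (15 N, no further motion). I'll relax, release and lift.

Emit:
jog_arm(motion=[{"x":2,"y":0,"z":0,"spin":0,"fingers":1},{"x":2,"y":0,"z":0,"spin":0,"fingers":-0.3},{"x":2,"y":0,"z":0,"spin":0,"fingers":-0.3},{"x":2,"y":0,"z":-20,"spin":0,"fingers":-0.3},{"x":2,"y":0,"z":-70,"spin":0,"fingers":-0.3},{"x":30,"y":30,"z":-100,"spin":0,"fingers":-0.3},{"x":60,"y":80,"z":-100,"spin":0,"fingers":-1},{"x":90,"y":130,"z":-100,"spin":0,"fingers":-1}])

```text
clock: 4.95
eef_pos: [0.4911, 0.1673, 0.2017]
tool_rot: [-0.022, 1.0, 0.0, 0.001]
ft_force: [0.2, 0.5, -0.2]
grip_width: 0.0854
grasp_force: 0.0
```

```bash
python3 - <<'E'
from h import *
go((.457,.218),.1)
c=camera("scene"); cv2.imwrite("pics/k2.png",cv2.cvtColor(cv2.resize(c["pixels"][140:260,270:490],None,fx=3.6,fy=3.6),cv2.COLOR_RGB2BGR))
E
```

```text
t 4.95 tcp [0.4911 0.1673 0.2017] shift mm [ 32.   52.1 101.7] spin -0.1 F [ 0.2  0.5 -0.2] w 0.08538531316253008 q [ 0.33  0.29 -0.01  1.27 -0.    0.28]
```

View pics/k2.png

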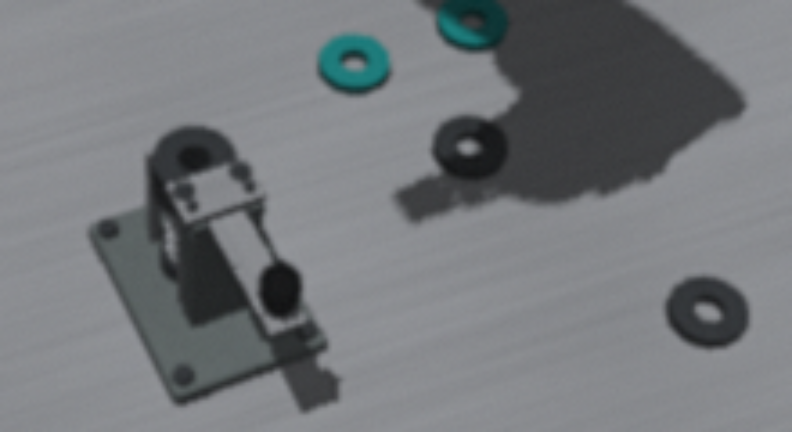

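The slide is back and the stack has risen to the lip; washer_b is at right of centre in the crop, the teal ones above. I'll descend on washer_b.

Emit:
jog_arm(motion=[{"x":16,"y":26,"z":20,"spin":0,"fingers":-1},{"x":32,"y":52,"z":60,"spin":0,"fingers":-1},{"x":32,"y":52,"z":110,"spin":0,"fingers":-1},{"x":32,"y":52,"z":155,"spin":0,"fingers":-1},{"x":32,"y":52,"z":180,"spin":0,"fingers":-1},{"x":32,"y":52,"z":192,"spin":0,"fingers":-1},{"x":32,"y":52,"z":192,"spin":0,"fingers":-1}])

```text
clock: 5.88
eef_pos: [0.4567, 0.2167, 0.0088]
tool_rot: [-0.023, 1.0, -0.0, -0.001]
ft_force: [0.0, 0.1, 0.0]
grip_width: 0.0852
grasp_force: 0.0
```

```bash
python3 - <<'E'
from h import *
go((.457,.218),0)
E
```

```text
t 5.875 tcp [0.4567 0.2167 0.0088] shift mm [-0.4  1.3  8.8] spin -0.0 F [0.  0.1 0. ] w 0.08523014089422006 q [ 0.44  0.46 -0.31  0.8  -0.    0.4 ]
```

Emit:
jog_arm(motion=[{"x":0,"y":1.3,"z":9,"spin":0,"fingers":-1},{"x":0,"y":1.3,"z":9,"spin":0,"fingers":1},{"x":0,"y":1.3,"z":9,"spin":0,"fingers":1},{"x":0,"y":1.3,"z":9,"spin":0,"fingers":1},{"x":0,"y":1.3,"z":9,"spin":0,"fingers":1}])

```text
clock: 6.5
eef_pos: [0.4572, 0.2185, 0.0015]
tool_rot: [-0.023, 1.0, 0.0, 0.001]
ft_force: [-1.6, -0.2, 5.4]
grip_width: 0.041
grasp_force: 59.8
```

Gripped at width 41 mm (as with the knob, it reads about 3 mm low). I'll lift and carry it over the front position.

Emit:
jog_arm(motion=[{"x":0,"y":0,"z":-25,"spin":0,"fingers":1},{"x":0,"y":0,"z":-70,"spin":0,"fingers":1},{"x":0,"y":0,"z":-120,"spin":0,"fingers":1},{"x":0,"y":-30,"z":-145,"spin":0,"fingers":1},{"x":0,"y":-80,"z":-145,"spin":0,"fingers":1},{"x":0,"y":-130,"z":-145,"spin":0,"fingers":1},{"x":0,"y":-170,"z":-145,"spin":0,"fingers":1},{"x":0,"y":-170,"z":-145,"spin":0,"fingers":1}])

```text
clock: 7.5
eef_pos: [0.4643, 0.0461, 0.1456]
tool_rot: [-0.02, 1.0, -0.0, 0.0]
ft_force: [-0.0, 0.8, -0.2]
grip_width: 0.0404
grasp_force: 60.7
```

```bash
python3 - <<'E'
from h import *
go(fw(-.016),.11)
c=camera("scene"); cv2.imwrite("pics/k3.png",cv2.cvtColor(cv2.resize(c["pixels"][100:240,250:420],None,fx=4,fy=4,interpolation=cv2.INTER_CUBIC),cv2.COLOR_RGB2BGR))
E
```

```text
t 7.5 tcp [0.4643 0.0461 0.1456] shift mm [  0.4 -11.1  35.6] spin -0.3 F [-0.   0.8 -0.2] w 0.04036296617852022 q [ 0.1   0.23 -0.24  1.1  -0.    0.06]
```

View pics/k3.png

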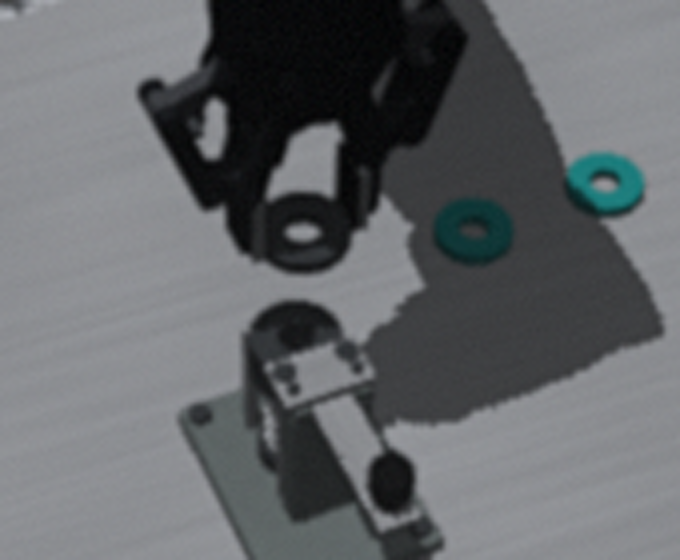

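The washer is held level near the fingertips, with its bore at crop (303,231). I'll check where it sits in the grip.

```bash
python3 - <<'E'
from h import *
c=camera("scene"); go(fw(-.016),.11)
print(ray(c,(250+303/4,100+231/4),.1456-.0015+.008), ray(c,(250+305/4,100+226/4),.1456-.0015+.008), readout.get_obs()["eef_pos"])
E
```

```text
t 7.6 tcp [0.4644 0.0483 0.1455] shift mm [  0.7 -13.3  35.5] spin -0.1 F [-0.1 -0.1 -1. ] w 0.040553324769005944 q [ 0.1   0.23 -0.24  1.1   0.    0.06]
[0.46866532 0.04552281 0.1521    ] [0.46622657 0.0474104  0.1521    ] [0.46442844 0.04827006 0.14552386]
```

Emit:
jog_arm(motion=[{"x":0,"y":-10,"z":15,"spin":0,"fingers":1},{"x":0,"y":-10,"z":30,"spin":0,"fingers":1},{"x":0,"y":-10,"z":38,"spin":0,"fingers":1},{"x":0,"y":-10,"z":38,"spin":0,"fingers":1}])

```text
clock: 8.1
eef_pos: [0.4644, 0.0392, 0.1068]
tool_rot: [-0.024, 1.0, 0.0, -0.001]
ft_force: [-0.0, 0.3, -0.2]
grip_width: 0.0404
grasp_force: 60.8
```

```bash
python3 - <<'E'
from h import *
go(fw(-.016),.0915)
E
```

```text
t 8.1 tcp [0.4644 0.0392 0.1068] shift mm [ 0.2 -4.3 15.3] spin 0.1 F [-0.   0.3 -0.2] w 0.040360439604564737 q [ 0.08  0.27 -0.3   1.    0.    0.04]
```

Emit:
jog_arm(motion=[{"x":1,"y":-4,"z":0,"spin":0,"fingers":1},{"x":1,"y":-4,"z":2,"spin":0,"fingers":1},{"x":1,"y":-4,"z":2,"spin":0,"fingers":1}])

```text
clock: 8.48
eef_pos: [0.4642, 0.0343, 0.1055]
tool_rot: [-0.023, 1.0, 0.0, 0.0]
ft_force: [-0.9, 0.1, -1.1]
grip_width: 0.0405
grasp_force: 60.8
```

Emit:
jog_arm(motion=[{"x":0,"y":0,"z":2,"spin":0,"fingers":1},{"x":0,"y":0,"z":2,"spin":0,"fingers":1}])

```text
clock: 8.72
eef_pos: [0.4639, 0.0343, 0.1032]
tool_rot: [-0.023, 1.0, -0.0, -0.0]
ft_force: [-0.4, 0.2, -0.3]
grip_width: 0.0404
grasp_force: 60.8
```

Emit:
jog_arm(motion=[{"x":0,"y":0,"z":2,"spin":0,"fingers":1},{"x":0,"y":0,"z":2,"spin":0,"fingers":1}])

```text
clock: 8.98
eef_pos: [0.4641, 0.0344, 0.1015]
tool_rot: [-0.023, 1.0, -0.0, 0.0]
ft_force: [-1.3, 0.1, 0.8]
grip_width: 0.0404
grasp_force: 61.0
```

Emit:
jog_arm(motion=[{"x":0,"y":0,"z":2,"spin":0,"fingers":1},{"x":0,"y":0,"z":2,"spin":0,"fingers":1}])

```text
clock: 9.22
eef_pos: [0.4641, 0.0344, 0.0995]
tool_rot: [-0.023, 1.0, -0.0, 0.0]
ft_force: [-3.3, -0.1, 4.9]
grip_width: 0.0404
grasp_force: 61.3
```

Contact at TCP of about 101.3 mm, so the underside is about 1.4 mm below the TCP. I'll press to an underside height of about 90 mm.

Emit:
jog_arm(motion=[{"x":0,"y":0,"z":3,"spin":0,"fingers":1},{"x":0,"y":0,"z":6,"spin":0,"fingers":1},{"x":0,"y":0,"z":8,"spin":0,"fingers":1},{"x":0,"y":0,"z":8,"spin":0,"fingers":1}])

```text
clock: 9.72
eef_pos: [0.4642, 0.0344, 0.0916]
tool_rot: [-0.023, 1.0, 0.0, 0.0]
ft_force: [-1.5, 0.1, 5.6]
grip_width: 0.0405
grasp_force: 61.4
```

```bash
python3 - <<'E'
from h import *
go(fw(0),.0913)
E
```

```text
t 9.725 tcp [0.4642 0.0344 0.0916] shift mm [-16.2   0.6   0.3] spin -0.0 F [-1.5  0.1  5.6] w 0.040466750522173876 q [ 0.07  0.29 -0.32  0.96  0.    0.03]
```

Emit:
jog_arm(motion=[{"x":-4,"y":0,"z":0,"spin":0,"fingers":1},{"x":-8,"y":0.3,"z":0,"spin":0,"fingers":1},{"x":-12,"y":0.5,"z":0,"spin":0,"fingers":1},{"x":-12,"y":0.5,"z":0,"spin":0,"fingers":1}])

```text
clock: 10.22
eef_pos: [0.476, 0.0354, 0.0916]
tool_rot: [-0.023, 1.0, -0.0, -0.0]
ft_force: [-2.9, -1.1, 7.2]
grip_width: 0.0409
grasp_force: 61.4
```

Emit:
jog_arm(motion=[{"x":-2,"y":0,"z":0,"spin":0,"fingers":1},{"x":-2,"y":0,"z":0,"spin":0,"fingers":1}])

```text
clock: 10.48
eef_pos: [0.4776, 0.0355, 0.0915]
tool_rot: [-0.023, 1.0, 0.0, -0.0]
ft_force: [-3.0, -0.1, 5.5]
grip_width: 0.0402
grasp_force: 61.4
```

Emit:
jog_arm(motion=[{"x":-2,"y":0,"z":0,"spin":0,"fingers":1},{"x":-2,"y":0,"z":0,"spin":0,"fingers":1}])

```text
clock: 10.72
eef_pos: [0.4795, 0.0356, 0.0915]
tool_rot: [-0.023, 1.0, 0.0, -0.0]
ft_force: [-3.9, 0.4, 6.6]
grip_width: 0.0405
grasp_force: 61.4
```

Emit:
jog_arm(motion=[{"x":-1,"y":0,"z":0,"spin":0,"fingers":1},{"x":-1,"y":0,"z":0,"spin":0,"fingers":1}])

```text
clock: 10.98
eef_pos: [0.4804, 0.0357, 0.0915]
tool_rot: [-0.023, 1.0, 0.0, -0.001]
ft_force: [-3.3, -0.8, 6.9]
grip_width: 0.0406
grasp_force: 61.4
```

Emit:
jog_arm(motion=[{"x":-1,"y":0,"z":0,"spin":0,"fingers":1},{"x":-1,"y":0,"z":0,"spin":0,"fingers":1}])

```text
clock: 11.22
eef_pos: [0.4814, 0.0357, 0.0915]
tool_rot: [-0.023, 1.0, 0.0, -0.001]
ft_force: [-3.4, 0.0, 6.7]
grip_width: 0.0404
grasp_force: 61.4
```

Emit:
jog_arm(motion=[{"x":-1,"y":0,"z":0,"spin":0,"fingers":1},{"x":-1,"y":0,"z":0,"spin":0,"fingers":1}])

```text
clock: 11.48
eef_pos: [0.4818, 0.0357, 0.0914]
tool_rot: [-0.023, 1.0, 0.0, -0.001]
ft_force: [-4.5, -0.5, 7.2]
grip_width: 0.0405
grasp_force: 61.5
```

Emit:
jog_arm(motion=[{"x":-1,"y":0,"z":0,"spin":0,"fingers":1},{"x":-1,"y":0,"z":0,"spin":0,"fingers":1}])

```text
clock: 11.72
eef_pos: [0.4819, 0.0358, 0.0912]
tool_rot: [-0.023, 1.0, 0.0, -0.002]
ft_force: [-6.1, 0.5, 8.7]
grip_width: 0.0402
grasp_force: 61.7
```

Emit:
jog_arm(motion=[{"x":-1,"y":0,"z":0,"spin":0,"fingers":1},{"x":-1,"y":0,"z":0,"spin":0,"fingers":1}])

```text
clock: 11.98
eef_pos: [0.482, 0.0358, 0.0909]
tool_rot: [-0.023, 1.0, 0.0, -0.003]
ft_force: [-7.1, 1.2, 8.3]
grip_width: 0.0407
grasp_force: 61.8
```

The washer is against the back rods (stalled at x = 0.482). I'll relax slightly, release and lift.

Emit:
jog_arm(motion=[{"x":1,"y":0,"z":0,"spin":0,"fingers":1},{"x":1,"y":0,"z":0,"spin":0,"fingers":-1},{"x":1,"y":0,"z":0,"spin":0,"fingers":-1},{"x":1,"y":0,"z":0,"spin":0,"fingers":-1},{"x":1,"y":0,"z":0,"spin":0,"fingers":-1},{"x":1,"y":0,"z":-40,"spin":0,"fingers":-1},{"x":1,"y":0,"z":-85,"spin":0,"fingers":-1},{"x":-20,"y":50,"z":-110,"spin":0,"fingers":-1}])

```text
clock: 12.98
eef_pos: [0.5036, 0.0849, 0.204]
tool_rot: [-0.02, 1.0, -0.0, 0.002]
ft_force: [1.9, 0.3, -0.9]
grip_width: 0.085
grasp_force: 0.0
```

```bash
python3 - <<'E'
from h import *
go((.608,.287),.2)
E
```

```text
t 12.975 tcp [0.5036 0.0849 0.204 ] shift mm [-112.4  197.8    4.3] spin -0.4 F [ 1.9  0.3 -0.9] w 0.08498072500064488 q [ 0.17  0.27 -0.02  1.27 -0.    0.13]
```

Emit:
jog_arm(motion=[{"x":-30,"y":50,"z":0,"spin":0,"fingers":-1},{"x":-57,"y":100,"z":0,"spin":0,"fingers":-1},{"x":-85,"y":150,"z":0,"spin":0,"fingers":-1},{"x":-112,"y":198,"z":20,"spin":0,"fingers":-1},{"x":-112,"y":198,"z":70,"spin":0,"fingers":-1},{"x":-112,"y":198,"z":120,"spin":0,"fingers":-1},{"x":-112,"y":198,"z":165,"spin":0,"fingers":-1},{"x":-112,"y":198,"z":165,"spin":0,"fingers":-1}])

```text
clock: 13.98
eef_pos: [0.6018, 0.2878, 0.0312]
tool_rot: [-0.023, 1.0, -0.002, -0.005]
ft_force: [-0.4, 1.1, -0.2]
grip_width: 0.0854
grasp_force: 0.0
```

```bash
python3 - <<'E'
from h import *
c=camera("scene"); go((.608,.287),.0)
cv2.imwrite("pics/k4.png",cv2.cvtColor(cv2.resize(c["pixels"][150:270,280:500],None,fx=3.6,fy=3.6,interpolation=cv2.INTER_CUBIC),cv2.COLOR_RGB2BGR))
E
```

```text
t 14.025 tcp [0.6042 0.2889 0.0346] shift mm [-3.9 -2.  34.6] spin -0.0 F [0.1 0.9 1.3] w 0.08561599167368292 q [0.45 0.71 0.23 1.09 0.   0.4 ]
```

View pics/k4.png

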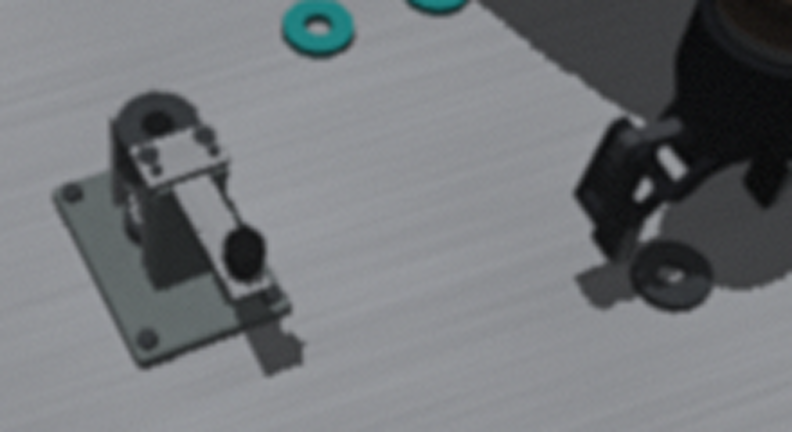

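The first washer sits home under the lip with the slide back, and washer_a (crop 671,275) is between the open fingers. I'll descend and grip.

Emit:
jog_arm(motion=[{"x":0,"y":0,"z":15,"spin":0,"fingers":-1},{"x":0,"y":0,"z":25,"spin":0,"fingers":-1},{"x":0,"y":0,"z":25,"spin":0,"fingers":-1},{"x":0,"y":0,"z":25,"spin":0,"fingers":-1}])

```text
clock: 14.52
eef_pos: [0.606, 0.2897, 0.0119]
tool_rot: [-0.023, 1.0, 0.0, 0.0]
ft_force: [0.6, -1.0, 0.1]
grip_width: 0.0855
grasp_force: 0.0
```

```bash
python3 - <<'E'
from h import *
go((.608,.287),.0005)
E
```

```text
t 14.525 tcp [0.606  0.2897 0.0119] shift mm [-1.9 -2.8 11.4] spin -0.0 F [ 0.6 -1.   0.1] w 0.08554986167413871 q [ 0.45  0.73  0.2   1.04 -0.    0.4 ]
```

Emit:
jog_arm(motion=[{"x":-2,"y":-2.8,"z":6,"spin":0,"fingers":-1},{"x":-2,"y":-2.8,"z":11,"spin":0,"fingers":-1},{"x":-2,"y":-2.8,"z":11,"spin":0,"fingers":1},{"x":-2,"y":-2.8,"z":11,"spin":0,"fingers":1},{"x":-2,"y":-2.8,"z":11,"spin":0,"fingers":1},{"x":-2,"y":-2.8,"z":11,"spin":0,"fingers":1}])

```text
clock: 15.28
eef_pos: [0.6082, 0.2872, 0.001]
tool_rot: [-0.023, 1.0, 0.0, 0.001]
ft_force: [-0.1, 0.5, 3.3]
grip_width: 0.0405
grasp_force: 60.7
```

Emit:
jog_arm(motion=[{"x":0,"y":0,"z":-25,"spin":0,"fingers":1},{"x":0,"y":0,"z":-75,"spin":0,"fingers":1},{"x":20,"y":-30,"z":-125,"spin":0,"fingers":1},{"x":50,"y":-75,"z":-150,"spin":0,"fingers":1},{"x":80,"y":-125,"z":-150,"spin":0,"fingers":1},{"x":110,"y":-170,"z":-150,"spin":0,"fingers":1},{"x":140,"y":-215,"z":-150,"spin":0,"fingers":1},{"x":155,"y":-245,"z":-150,"spin":0,"fingers":1}])

```text
clock: 16.27
eef_pos: [0.4619, 0.0334, 0.1502]
tool_rot: [-0.022, 1.0, -0.0, -0.001]
ft_force: [1.2, 0.2, -0.6]
grip_width: 0.0404
grasp_force: 60.7
```

Emit:
jog_arm(motion=[{"x":0,"y":0,"z":0,"spin":0,"fingers":1},{"x":0,"y":0,"z":0,"spin":0,"fingers":1}])

```text
clock: 16.52
eef_pos: [0.4645, 0.0354, 0.1505]
tool_rot: [-0.023, 1.0, 0.0, 0.0]
ft_force: [0.5, 0.5, 0.1]
grip_width: 0.0407
grasp_force: 60.7
```

```bash
python3 - <<'E'
from h import *
go(fw(-.016),.105)
c=camera("scene"); cv2.imwrite("pics/k5.png",cv2.cvtColor(cv2.resize(c["pixels"][100:240,250:420],None,fx=4,fy=4,interpolation=cv2.INTER_CUBIC),cv2.COLOR_RGB2BGR))
E
```

```text
t 16.525 tcp [0.4645 0.0354 0.1505] shift mm [ 0.2 -0.4 45.5] spin -0.0 F [0.5 0.5 0.1] w 0.04073376428158355 q [ 0.08  0.23 -0.23  1.11  0.    0.03]
```

View pics/k5.png

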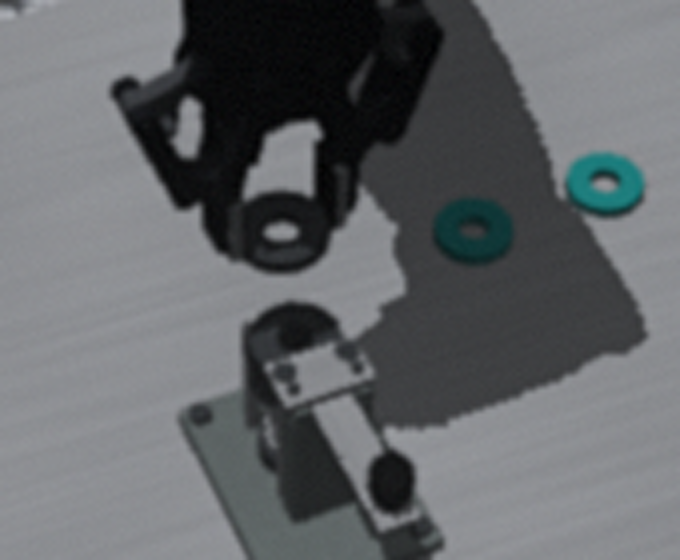

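The second washer is level in the grip (crop 282,231), above the front of the stack, and the first is still home. I'll lower it.

Emit:
jog_arm(motion=[{"x":0,"y":0,"z":20,"spin":0,"fingers":1},{"x":0,"y":0,"z":38,"spin":0,"fingers":1},{"x":0,"y":0,"z":47,"spin":0,"fingers":1},{"x":0,"y":0,"z":47,"spin":0,"fingers":1}])

```text
clock: 17.08
eef_pos: [0.4638, 0.0357, 0.1027]
tool_rot: [-0.023, 1.0, -0.0, -0.001]
ft_force: [0.2, -0.1, -0.2]
grip_width: 0.0406
grasp_force: 60.7
```

Emit:
jog_arm(motion=[{"x":0,"y":0,"z":2,"spin":0,"fingers":1},{"x":0,"y":0,"z":2,"spin":0,"fingers":1}])

```text
clock: 17.32
eef_pos: [0.4644, 0.0352, 0.1017]
tool_rot: [-0.023, 1.0, 0.0, 0.0]
ft_force: [-0.4, -0.3, -1.1]
grip_width: 0.0409
grasp_force: 60.7
```

Emit:
jog_arm(motion=[{"x":0,"y":0,"z":2,"spin":0,"fingers":1},{"x":0,"y":0,"z":2,"spin":0,"fingers":1}])

```text
clock: 17.58
eef_pos: [0.4644, 0.0351, 0.1001]
tool_rot: [-0.023, 1.0, 0.0, 0.001]
ft_force: [-1.6, -1.1, 4.4]
grip_width: 0.0406
grasp_force: 61.2
```

Emit:
jog_arm(motion=[{"x":0,"y":0,"z":3,"spin":0,"fingers":1},{"x":0,"y":0,"z":6,"spin":0,"fingers":1},{"x":0,"y":0,"z":6,"spin":0,"fingers":1},{"x":0,"y":0,"z":6,"spin":0,"fingers":1}])

```text
clock: 18.08
eef_pos: [0.4644, 0.0351, 0.0941]
tool_rot: [-0.023, 1.0, 0.0, 0.001]
ft_force: [-2.3, 0.1, 4.7]
grip_width: 0.0404
grasp_force: 61.3
```

Emit:
jog_arm(motion=[{"x":0,"y":0,"z":3,"spin":0,"fingers":1},{"x":0,"y":0,"z":3,"spin":0,"fingers":1}])

```text
clock: 18.32
eef_pos: [0.4644, 0.0351, 0.0912]
tool_rot: [-0.023, 1.0, 0.0, 0.001]
ft_force: [-1.7, -0.4, 6.5]
grip_width: 0.0401
grasp_force: 61.3
```

Emit:
jog_arm(motion=[{"x":-4,"y":0,"z":0,"spin":0,"fingers":1},{"x":-8,"y":0,"z":0,"spin":0,"fingers":1},{"x":-12,"y":0,"z":0,"spin":0,"fingers":1},{"x":-12,"y":0,"z":0,"spin":0,"fingers":1}])

```text
clock: 18.82
eef_pos: [0.476, 0.0356, 0.0911]
tool_rot: [-0.023, 1.0, 0.0, 0.0]
ft_force: [-1.8, 0.7, 6.2]
grip_width: 0.0403
grasp_force: 61.4
```

Emit:
jog_arm(motion=[{"x":-2,"y":0,"z":0,"spin":0,"fingers":1},{"x":-4,"y":0,"z":0,"spin":0,"fingers":1},{"x":-4,"y":0,"z":0,"spin":0,"fingers":1}])

```text
clock: 19.2
eef_pos: [0.4796, 0.0357, 0.091]
tool_rot: [-0.023, 1.0, -0.0, -0.0]
ft_force: [-3.2, -1.2, 7.1]
grip_width: 0.0403
grasp_force: 61.4
```

Emit:
jog_arm(motion=[{"x":-1,"y":0,"z":0,"spin":0,"fingers":1},{"x":-2,"y":0,"z":0,"spin":0,"fingers":1},{"x":-2,"y":0,"z":0,"spin":0,"fingers":1}])

```text
clock: 19.58
eef_pos: [0.4811, 0.0358, 0.091]
tool_rot: [-0.023, 1.0, 0.0, -0.001]
ft_force: [-4.4, -0.4, 8.2]
grip_width: 0.0408
grasp_force: 61.4
```

Emit:
jog_arm(motion=[{"x":-1,"y":0,"z":0,"spin":0,"fingers":1},{"x":-2,"y":0,"z":0,"spin":0,"fingers":1},{"x":-2,"y":0,"z":0,"spin":0,"fingers":1}])

```text
clock: 19.95
eef_pos: [0.4814, 0.0359, 0.0906]
tool_rot: [-0.023, 1.0, 0.0, -0.002]
ft_force: [-7.1, -0.2, 8.9]
grip_width: 0.0408
grasp_force: 61.8
```

Stalled against the rods. I'll release, lift and retreat.

Emit:
jog_arm(motion=[{"x":1,"y":0,"z":0,"spin":0,"fingers":1},{"x":1,"y":0,"z":0,"spin":0,"fingers":-1},{"x":1,"y":0,"z":0,"spin":0,"fingers":-1},{"x":1,"y":0,"z":0,"spin":0,"fingers":-1},{"x":1,"y":0,"z":0,"spin":0,"fingers":-1},{"x":1,"y":0,"z":-40,"spin":0,"fingers":-1},{"x":1,"y":0,"z":-85,"spin":0,"fingers":-1},{"x":30,"y":40,"z":-110,"spin":0,"fingers":-1}])

```text
clock: 20.95
eef_pos: [0.4548, 0.074, 0.2027]
tool_rot: [-0.02, 1.0, 0.0, 0.003]
ft_force: [0.2, 0.7, 0.1]
grip_width: 0.0856
grasp_force: 0.0
```

Emit:
jog_arm(motion=[{"x":20,"y":50,"z":0,"spin":0,"fingers":-1},{"x":40,"y":100,"z":0,"spin":0,"fingers":-1},{"x":60,"y":150,"z":0,"spin":0,"fingers":-1},{"x":80,"y":190,"z":0,"spin":0,"fingers":-1},{"x":80,"y":190,"z":0,"spin":0,"fingers":-1},{"x":80,"y":190,"z":0,"spin":0,"fingers":-1}])

```text
clock: 21.7
eef_pos: [0.3637, 0.2606, 0.2002]
tool_rot: [-0.023, 1.0, -0.0, 0.0]
ft_force: [-0.3, -0.9, -0.2]
grip_width: 0.0851
grasp_force: 0.0
```

```bash
python3 - <<'E'
from h import *
s=camera("scene"); c=camera("top"); go(fw(0),.2)
a=cv2.resize(c["pixels"][245:340,275:355],(400,475),interpolation=cv2.INTER_CUBIC); b=cv2.resize(s["pixels"][165:260,290:370],(400,475),interpolation=cv2.INTER_CUBIC)
cv2.imwrite("pics/k6.png",cv2.cvtColor(np.hstack([a,b]),cv2.COLOR_RGB2BGR))
E
```

```text
t 21.8 tcp [0.3641 0.2599 0.2002] shift mm [-106.2 -229.1    0.3] spin -0.1 F [ 0.4  0.  -0.4] w 0.08579395430982065 q [ 0.62  0.15 -0.19  1.23 -0.    0.58]
```

View pics/k6.png

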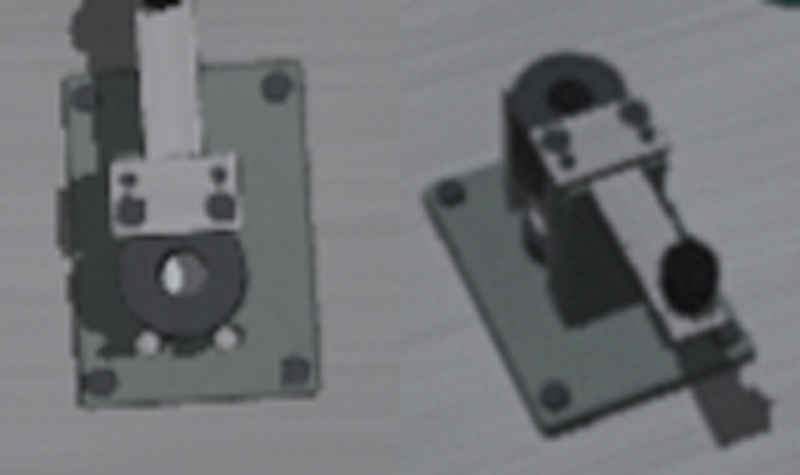

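The top washer lies flat under the lip with its front edge at the rods, centre at crop (183,276), i.e. (311,300) in the full picture. The slide is back. One numeric check, then I hand in.

```bash
python3 - <<'E'
from h import *
import pickle
c=pickle.load(open("top0.pkl","rb"))
P=ray(c,(275+183/5-.4,245+276/5-.4),.1); e=np.linalg.norm(P[:2]-O); print(P,e*1e3)
if e<.004: print(bot.job_done())
E
```

```text
[0.47952912 0.03503001 0.1       ] 1.0213430943817512
the job is handed in; nothing more can be done
None
```

I drew the slide fully back, loaded both washers home under the lip and let go, then handed the job in at 21.8 s; the top washer measured about 1 mm off the stack axis, and the result of the judging was not shown.

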